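# Take down the long keyhole bracket

## Task

Two aluminium roll brackets hang by keyholes on the screws of the small upright board. Take down the one with the longer arm: lift it until the screw head is in the wide part of the keyhole, pull it off away from the board, and set it down, without dropping it, so that it stands upright on the floor of the low steel tray. Leave the short bracket hanging, and do not disturb the jar or the tape roll.

Things in the scene. Friction and masses are not known exactly. Their poses are not given: they have to be found in the camera images.
- board: Fixed plywood board, 360 mm wide, top 171 mm up, 18 mm thick, on two flat feet at its ends. Origin: on the table, below the middle of its front face. x points out of the front face (away from the robot, roughly world +x), y along it, z up. Screws at y = +90 and -90 mm, 140.5 mm up: shank 7 mm thick; head 18 mm across, its back 9 mm and its front 14 mm before the face.
- left_screw (a point): Centre of the outer face of the screw head at the board's y = +90 mm, 14 mm in front of the board's face.
- right_screw (a point): Centre of the outer face of the screw head at the board's y = -90 mm, 14 mm in front of the board's face.
- long_bracket: Long-armed bracket, 0.4 kg, on either screw. Plate 70 wide, 111 high, 6 mm thick. From its foot an arm reaches 145 mm from the plate's back: upright rib 14 mm thick, top 50 mm above the underside, on a flange 36 wide, 6 mm thick; nose at the end 65 mm high. Origin: underside, middle of the plate's back; x along the arm, y across, z up. Hung: underside 50 mm above the table, nods 2 degrees.
- long_hole (a point): Centre of the keyhole's wide hole (28 mm across), 64 mm above the long bracket's underside. A slot 11 mm wide leads from it up to 94 mm, where the screw's shank sits when hung. So the bracket must rise 26.5 mm (within about 4 mm) for the head to pass through the hole; 20 mm straight out is then clear.
- long_grip (a point): On the top edge of the long bracket's rib, 70 mm from the plate's back: pinch the 14 mm rib here from above, fingers closing along the bracket's y. The centre of mass is about 15 mm nearer the plate. Set on a flat floor, the bracket stands by itself.
- short_bracket: The same bracket with a short arm (reach 85 mm), hung on the other screw. Must stay there. Origin and axes as for the long one.
- short_hole (a point): Centre of the wide hole of the short bracket.
- tray: Fixed low steel tray, 210 mm along its x, 160 mm along its y, walls 20 mm high and 5 mm thick. Origin: centre of its underside, on the table. z up.
- tray_in (a point): Centre of the tray's inner floor (5 mm above the table); axes as the tray's.
- jar: Closed white jar, 62 mm across, 85 mm high, loose, standing beyond the board. Origin: centre of its underside.
- tape: Tape roll lying flat, 104 mm across, 45 mm high, loose. Origin: centre of its underside.
Not all that is in view belongs to the job. What is shaped like the long_bracket but green is not meant.

How it is judged:
On the way, in this order (a step that is already met when the one before it is completed fails the run):
1. the long bracket is off its screw: its keyhole is more than 25 mm in front of the board's face while the fingers hold it (x of long_hole in the frame of board above 0.025 m and contact force between the fingers and long_bracket above 0.5 N), for 0.1 s.
2. the long bracket is brought down into the tray, underside within 15 mm of its floor, while still held (z of long_bracket in the frame of tray_in below 0.015 m and horizontal distance between long_grip and tray_in below 0.075 m and contact force between the fingers and long_bracket above 0.5 N), for 0.05 s.
At the end, for the whole second after the job is handed in: The long bracket stands at rest on the tray floor, upright (within 0.06 rad), underside within 5 mm of the floor, grip point within 75 mm of the floor's centre; the short bracket still hangs (moved under 12 mm); jar and tape roll moved under 30 mm (z of long_bracket in the frame of tray_in below 0.005 m and angle between long_bracket's own z axis and vertical below 0.06 rad and horizontal distance between long_grip and tray_in below 0.075 m and linear speed of long_bracket below 0.02 m/s and distance of short_hole from where it was at the start of the episode below 0.012 m and distance of each of jar, tape from where it was at the start of the episode below 0.03 m); the robot touches nothing.
It fails at once if the short bracket is taken or knocked off its screw (distance of short_hole from where it was at the start of the episode above 0.04 m).
It fails at once if the jar is knocked over (angle between jar's own z axis and vertical above 0.5 rad).
It fails at once if the tape roll is tipped over (angle between tape's own z axis and vertical above 0.5 rad).
It also fails if it takes over 48 s, if anything falls off the work surface, if the arm or the gripper's body presses on something with over 40 N, if the wrist force passes 120 N, or if a joint passes its speed limit or range.

## Robot

A 7-joint arm with a two-finger parallel gripper is mounted at the origin on the work surface. World frame = base frame: x ahead of the robot, y to its left, z up, the work surface at z = 0. Lengths are in m, angles in rad, forces in N, time in s.
With the tool pointing down it reaches from about 0.425 to 0.875 m from the base axis. Payload 4.7 kg.
Tool frame: the origin (TCP) lies on the centre line of the jaws, within the pads' length; the fingertips stand 17 mm ahead of it and the grasp point (between the pads) lies 2 mm behind it (ctrl.tcp_to_tips is the distance from the TCP to the fingertips, in m); z points along the fingers, y is the direction in which the jaws open and shut (so a half turn about z gives the same grasp; the last joint's range is limited). The gripper opens to 87 mm and grips with 3 to 60 N. Pads are 19 mm wide; open, the fingers measure 117 mm over their backs; the gripper's body (75 mm by 190 mm) begins 51 mm behind the grasp point.
Start: joints at [-1.131, 0.321, -0.07, 1.45, 0.023, 1.371, -0.057], TCP at [0.269, 0.592, 0.24] pointing down, gripper open.
Joint ranges: [-2.86, 2.86], [-0.3, 2.09], [-1.38, 1.24], [0.06, 2.45], [-1.56, 4.7], [0.09, 2.05], [-2.69, 2.69]. Speed limits (rad/s): [2.57, 2.57, 3.14, 3.14, 3.14, 3.14, 3.14].

## Interface

Orientations are given as a rotation vector (axis times angle).
In Python, from cell import sensors, imaging, ctrl, models gives the robot as it stands. The module is installed in compiled form; this text tells all that it offers.
- The arm moves only by the tool move_arm, never from a script. Its argument "rows" is a list of rows, each an object with "fingers": the closure in counts, from 0 (fully open) to 255 (shut); "offset": the shift along the tool's x, y, z in mm, a list of three; "twist": the turn about the tool's z in rad. In form: [{"fingers": fingers, "offset": [dx, dy, dz], "twist": twist}, ...]. A call has 1 to 8 rows; each row is the pose to reach, as a shift and turn from the pose commanded when the call began, along the tool's axes at that moment; what a row does not reach only later rows make up. A row lasts 1/12 s, in which the tool goes at most 41.7 mm and 7.16 degrees, less where a joint would pass 70% of its speed; a pose out of reach is approached as far as the arm can. A call with a gripper value outside its range is refused whole. The fingers move at their own pace and stop on an object; "squeeze" is the grip in N (left out, the last holds). Time passes only in rows, so rows that repeat a pose let the fingers close. It gives the time, the measured TCP pose, the force and the opening at its end, in the units of the state.
- sensors.state(): the state, without advancing time (a new reading comes with each control period).
- imaging.snapshot(name): name is "scene" or "top"; returns a dict with "image" (384x512x3 uint8, red, green, blue), "fx", "fy", "cx", "cy" (pixels), "R" (3x3) and "t" (3): a world point X has camera coordinates R X + t. Camera axes: x right, y down, z forward; pixel columns grow to the right and rows downward; lengths in m; the calibration is good to about 2 mm. A picture is of the moment at which its call begins. There is no depth.
- ctrl.close_job(): hands the job in, once; it reports no verdict.
Trained networks look in a picture, given as the dict that the camera call returned (one of the last four; its "shot" number tells which), for a name from the list of things; names that differ only in an ending like _2 or _b are one class to them, and where a whole thing is asked for, a point or a joint stands for the part that bears it (a point fixed in the world has none). Each returns a list of dicts, best first, with "conf" (0 to 1); they miss things now and then, are a little off and sometimes report something else, mostly with a low value. They report only what shows in the picture. A call takes as long as a camera call. They do not tell look-alikes from the thing itself.
- models.spot_in(picture, label): "location" ([column, row] in pixels, amid what is visible of it).
- models.regions_of(picture, label): "region" (384x512 bool, what is visible of it) and "location" ([column, row] in pixels, amid what is visible of it).
The state is a dict: "time_s": time; "joint_pos": joint angles; "qd": joint speeds; "tau": joint torques, N m; "ee_pos": TCP position; "tcp_rot": TCP orientation; "contact_force": force on the tool from outside, world axes, zero at the start; "torque": the same for the moment, N m; "width": opening from 0.0 (shut) to 1.0 (fully open).
Only numpy, scipy, OpenCV 4.12 (cv2) and the standard library are available. Lean on these libraries where they do the work, as an engineer would, in place of code of your own. Each camera call takes 0.05 s, during which the arm holds its last target.

## Working session

There is one attempt and no reset: what is moved stays moved. The work goes in short steps, Python scripts to look and compute and a tool call to move; the robot and the scene stay as the last step left them, time stands still between calls to the robot, and variables do not carry over. Pictures are saved under pics/ and viewed, and the job is handed in when it is done.

Besides the shell and the picture viewer there is one more tool, called in YAML: its name, and indented under it one key for each argument. move_arm: Moves the arm, as the interface text tells. Its arguments: {"type":"object","properties":{"rows":{"type":"array"},"squeeze":{"type":"number"}},"required":["rows"]}

```bash
mkdir -p pics
cat > h.py <<'E'
import numpy as np, cv2, pickle
from cell import sensors, imaging, ctrl, models
def shot(n,f):
    p=imaging.snapshot(n); cv2.imwrite(f'pics/{f}.png',p['image'][:,:,::-1]); pickle.dump({k:v for k,v in p.items()},open(f'pics/{f}.pkl','wb')); return p
def ray(p,uv):
    R=np.array(p['R']);t=np.array(p['t']); d=R.T@np.array([(uv[0]-p['cx'])/p['fx'],(uv[1]-p['cy'])/p['fy'],1]); return -R.T@t,d/np.linalg.norm(d)
def atz(p,uv,z):
    c,d=ray(p,uv); return c+d*(z-c[2])/d[2]
def tri(l):
    A=np.zeros((3,3));b=np.zeros(3)
    for p,uv in l:
        c,d=ray(p,uv);M=np.eye(3)-np.outer(d,d);A+=M;b+=M@c
    x=np.linalg.solve(A,b); return x,[np.linalg.norm((np.eye(3)-np.outer(ray(p,uv)[1],ray(p,uv)[1]))@(x-ray(p,uv)[0])) for p,uv in l]
def proj(p,X):
    c=np.array(p['R'])@np.array(X)+np.array(p['t']); return np.array([p['fx']*c[0]/c[2]+p['cx'],p['fy']*c[1]/c[2]+p['cy']])
E
python3 - <<'E'
from h import *
np.set_printoptions(precision=4,suppress=True)
for n in('scene','top'):
    p=shot(n,n+'0'); print(n,p['fx'],ray(p,(p['cx'],p['cy'])))
    for l in ['board','left_screw','right_screw','long_bracket','long_hole','long_grip','short_bracket','short_hole','tray','tray_in','jar','tape']:
        print(l,[(np.round(q['location']).tolist(),round(q['conf'],2)) for q in models.spot_in(p,l)])
print(sensors.state())
E
```

```text
scene 495.4290669136901 (array([ 1.425 , -0.8497,  1.1367]), array([-0.5715,  0.5459, -0.6128]))
board [([258.0, 189.0], 0.69)]
left_screw [([264.0, 189.0], 0.9), ([175.0, 266.0], 0.39), ([275.0, 272.0], 0.32)]
right_screw [([249.0, 192.0], 0.73)]
long_bracket [([311.0, 150.0], 0.81), ([297.0, 182.0], 0.7), ([241.0, 152.0], 0.57), ([262.0, 205.0], 0.38)]
long_hole [([314.0, 146.0], 0.81), ([244.0, 150.0], 0.81), ([298.0, 182.0], 0.7)]
long_grip [([239.0, 149.0], 0.86), ([312.0, 147.0], 0.83), ([295.0, 182.0], 0.68)]
short_bracket [([262.0, 205.0], 0.86)]
short_hole [([263.0, 202.0], 0.92)]
tray [([178.0, 266.0], 0.96)]
tray_in [([177.0, 264.0], 0.71)]
jar [([274.0, 271.0], 0.87)]
tape [([242.0, 290.0], 0.82)]
top 473.17914266321714 (array([0.3499, 0.072 , 1.3718]), array([ 0.0929, -0.0086, -0.9956]))
board [([225.0, 190.0], 0.65), ([183.0, 168.0], 0.58)]
left_screw [([223.0, 187.0], 0.66)]
right_screw [([220.0, 190.0], 0.65)]
long_bracket [([174.0, 290.0], 0.86), ([186.0, 171.0], 0.76), ([107.0, 235.0], 0.7)]
long_hole [([186.0, 170.0], 0.85), ([110.0, 233.0], 0.74), ([172.0, 288.0], 0.61)]
long_grip [([174.0, 294.0], 0.77), ([106.0, 234.0], 0.69), ([188.0, 169.0], 0.61)]
short_bracket [([253.0, 163.0], 0.83)]
short_hole [([253.0, 162.0], 0.92)]
tray [([373.0, 183.0], 0.56)]
tray_in [([370.0, 180.0], 0.64)]
jar [([313.0, 93.0], 0.76)]
tape [([355.0, 91.0], 0.83)]
{'time_s': 1.3, 'joint_pos': array([-1.1309,  0.321 , -0.0701,  1.4505,  0.0226,  1.3708, -0.0569]), 'qd': array([ 0.0001,  0.0011, -0.0002, -0.0008, -0.0002, -0.001 , -0.0002]), 'tau': array([  0.0005, -49.1101,  -0.4026, -31.2759,  -0.0636,   0.0338,
         0.    ]), 'ee_pos': array([0.2685, 0.592 , 0.2396]), 'tcp_rot': array([0.6637, 3.0706, 0.0001]), 'contact_force': array([ 0.033 , -0.2495,  0.4116]), 'torque': array([-0.0111, -0.0339,  0.0184]), 'width': 0.9991500593890883}
```

View pics/scene0.png

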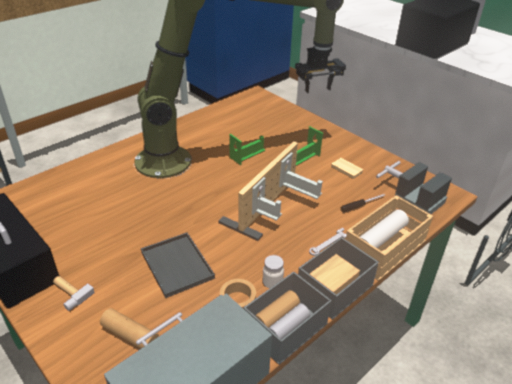

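View pics/top0.png

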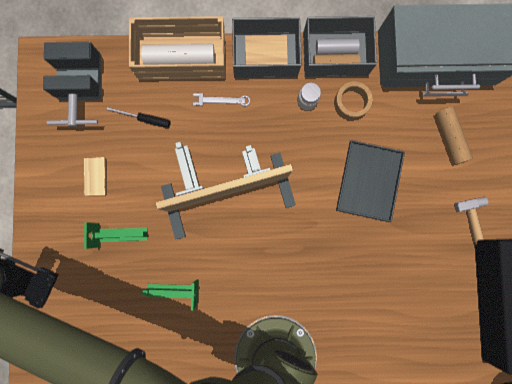

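Run:
```python
import cv2
a=cv2.imread('pics/scene0.png')[120:300,200:350]; cv2.imwrite('pics/sc.png',cv2.resize(a,None,fx=3.3,fy=3.3,interpolation=2))
a=cv2.imread('pics/top0.png')[120:260,130:310]; cv2.imwrite('pics/tc.png',cv2.resize(a,None,fx=4,fy=4,interpolation=2))
```

```text
(no output)
```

View pics/sc.png

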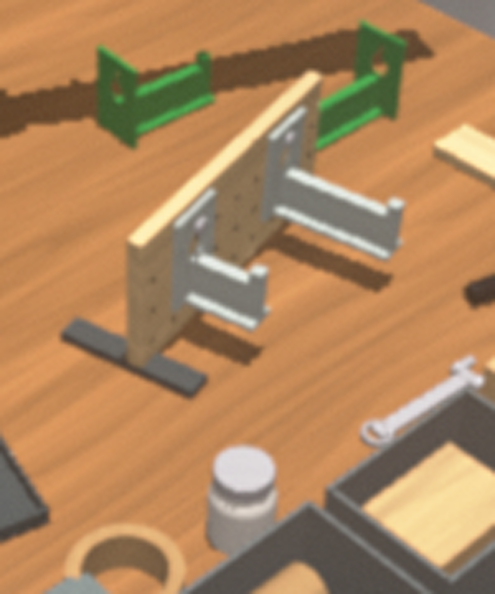

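View pics/tc.png

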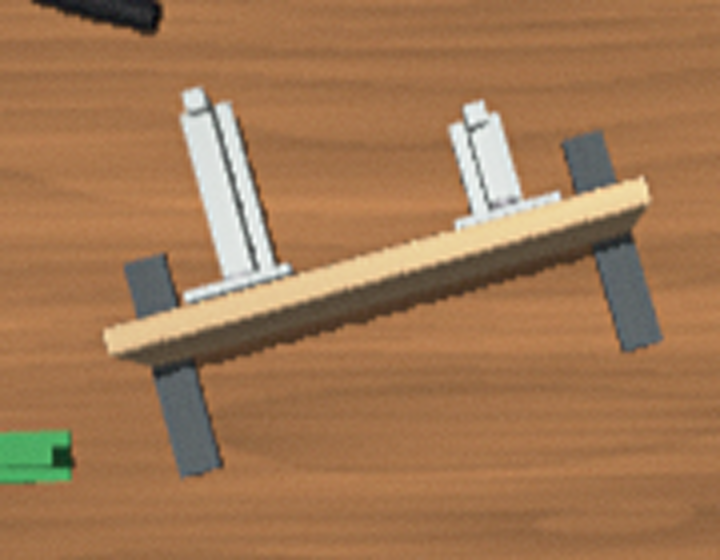

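```bash
cat >> h.py <<'E'
def load(f): return pickle.load(open(f'pics/{f}.pkl','rb'))
E
python3 - <<'E'
from h import *
np.set_printoptions(precision=4,suppress=True)
t=load('top0');s=load('scene0')
L=atz(t,(156.25,203),.171);R=atz(t,(290.5,165),.171)
d=R-L;print(L,R,np.linalg.norm(d)); 
# scene: crop top edge front corners: right end (near) , left far
c=lambda u,v:(200+u/3.3,120+v/3.3)
print(atz(s,c(144,243),.171),atz(s,c(320,80),.171))
for n,u in (('tape',None),): pass
print('tray corners top', [atz(t,u,.02) for u in ((351,142),(404,150),(392,221),(337,211))])
print('tray corners scene', [atz(s,u,.02) for u in ((141,248),(187,235),(214,273),(168,294))])
# rib top ends & edges
print('nose top',atz(t,(130+195/4,120+92/4),.11))
E
python3 - <<'E'
import cv2
a=cv2.imread('pics/top0.png')[130:230,325:415]; cv2.imwrite('pics/tt.png',cv2.resize(a,None,fx=6,fy=6,interpolation=2))
E
```

```text
[0.4298 0.3014 0.171 ] [ 0.5216 -0.042   0.171 ] 0.3554104150473802
[ 0.5288 -0.0406  0.171 ] [0.4436 0.2917 0.171 ]
tray corners top [array([ 0.6076, -0.2336,  0.02  ]), array([ 0.5817, -0.3865,  0.02  ]), array([ 0.377 , -0.3424,  0.02  ]), array([ 0.4082, -0.186 ,  0.02  ])]
tray corners scene [array([ 0.3798, -0.3393,  0.02  ]), array([ 0.4277, -0.1958,  0.02  ]), array([ 0.6139, -0.2341,  0.02  ]), array([ 0.5887, -0.3826,  0.02  ])]
nose top [0.5951 0.2526 0.11  ]
```

View pics/tt.png

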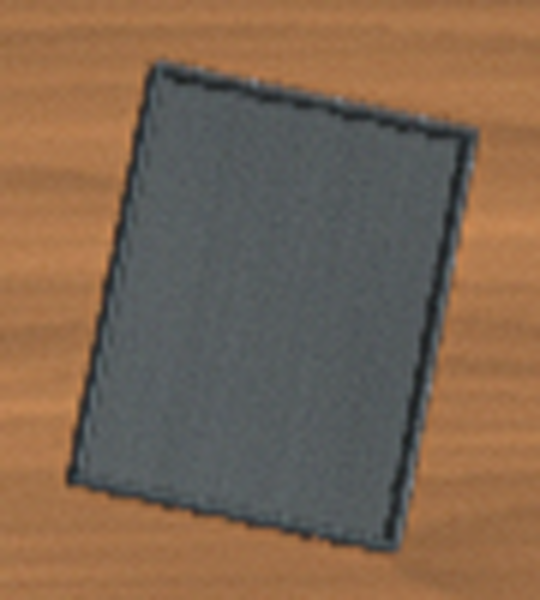

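```bash
cat >> h.py <<'E'
def T(x,y,z,yaw,pitch=0):
    c,s=np.cos(yaw),np.sin(yaw);cp,sp=np.cos(pitch),np.sin(pitch)
    M=np.eye(4);M[:3,:3]=np.array([[c,-s,0],[s,c,0],[0,0,1]])@np.array([[cp,0,sp],[0,1,0],[-sp,0,cp]]);M[:3,3]=x,y,z;return M
def box(x0,x1,y0,y1,z0,z1):
    P=np.array([[x,y,z] for x in(x0,x1) for y in(y0,y1) for z in(z0,z1)]);E=[(0,1),(0,2),(0,4),(1,3),(1,5),(2,3),(2,6),(3,7),(4,5),(4,6),(5,7),(6,7)]
    return P,E
def bracket(L):
    return [box(0,.006,-.035,.035,0,.111),box(.006,L,-.007,.007,0,.05),box(.006,L,-.018,.018,0,.006),box(L-.012,L,-.007,.007,0,.065)]
def draw(img,p,M,boxes,col,crop,f):
    for P,E in boxes:
        q=[(proj(p,M[:3,:3]@X+M[:3,3])+.5-np.array(crop[:2]))*f-.5 for X in P]
        for a,b in E: cv2.line(img,tuple(int(round(v*16)) for v in q[a]),tuple(int(round(v*16)) for v in q[b]),col,1,cv2.LINE_AA,4)
def cropim(p,crop,f):
    a=p['image'][crop[1]:crop[3],crop[0]:crop[2],::-1]; return cv2.resize(a,None,fx=f,fy=f,interpolation=2)
E
cat > ov.py <<'E'
from h import *
import sys
bx,by,yaw,tx,ty,tyaw=map(float,sys.argv[1:7])
B=T(bx,by,0,yaw); 
Lb=B@T(0,.09,.05,0,np.deg2rad(2)); Sb=B@T(0,-.09,.05,0,np.deg2rad(2)); Tr=T(tx,ty,0,tyaw)
for n,cb,ct in(('top',(150,130,300,250),(325,130,415,230)),('scene',(230,135,330,240),(135,225,220,300))):
    p=load(n+'0')
    for crop,f,nm in((cb,5,'b'),(ct,6,'t')):
        im=cropim(p,crop,f)
        draw(im,p,B,[box(-.018,0,-.18,.18,0.0,.171)],(255,0,0),crop,f)
        draw(im,p,Lb,bracket(.145),(0,0,255),crop,f);draw(im,p,Sb,bracket(.085),(0,255,0),crop,f)
        draw(im,p,Tr,[box(-.105,.105,-.08,.08,0,.02)],(255,255,0),crop,f)
        cv2.imwrite(f'pics/ov_{n}_{nm}_{sys.argv[7]}.png',im)
E
python3 - <<'E'
from h import *
from scipy.optimize import least_squares as ls
t=load('top0');s=load('scene0');c=lambda u,v:(200+u/3.3,120+v/3.3)
ob=[(t,(156.25,203),(0,.18,.171)),(t,(290.5,165),(0,-.18,.171)),(s,c(144,243),(0,-.18,.171)),(s,c(320,80),(0,.18,.171))]
def f(v,ob): M=T(v[0],v[1],0,v[2]);return np.concatenate([proj(p,M[:3,:3]@X+M[:3,3])-u for p,u,X in ob])
r=ls(f,[.48,.13,.26],args=(ob,));print(r.x,r.fun.round(1))
g=lambda u,v:(325+u/6,130+v/6)
ot=[(t,g(155,64),(.105,.08,.02)),(t,g(476,130),(.105,-.08,.02)),(t,g(398,548),(-.105,-.08,.02)),(t,g(70,482),(-.105,.08,.02)),(s,(141,248),(-.105,-.08,.02)),(s,(187,235),(-.105,.08,.02)),(s,(214,273),(.105,.08,.02)),(s,(168,294),(.105,-.08,.02))]
r2=ls(f,[.49,-.28,-.2],args=(ot,));print(r2.x,r2.fun.round(1))
import subprocess;subprocess.run(['python3','ov.py',*map(str,r.x),*map(str,r2.x),'1'])
E
```

```text
[0.47802552 0.13009722 0.26416298] [-1.  -0.5  0.6 -1.3 -1.5 -0.2 -0.2 -2.6]
[ 0.49650682 -0.28625854 -0.22061479] [-0.8 -1.7 -0.1 -1.6  0.3 -0.2  0.  -0.5 -1.1 -0.3 -0.4 -4.   1.3 -0.
 -2.8 -0.6]
```

View pics/ov_top_b_1.png

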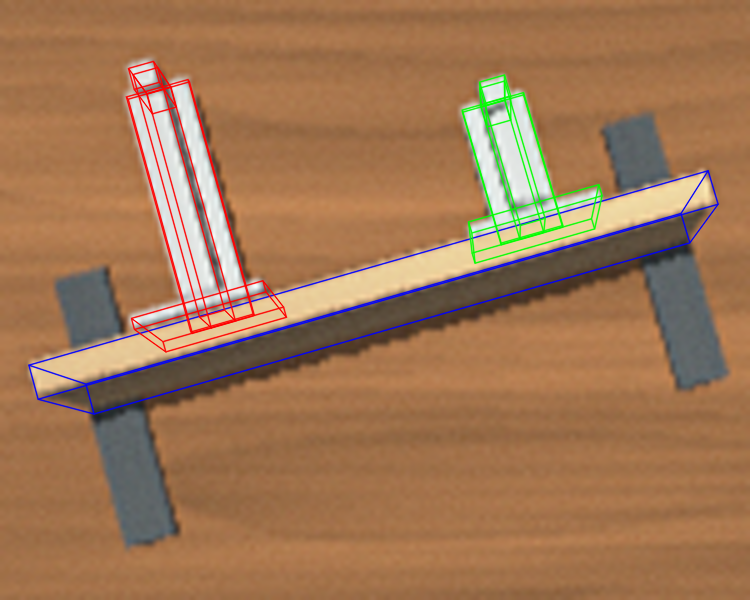

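View pics/ov_scene_b_1.png

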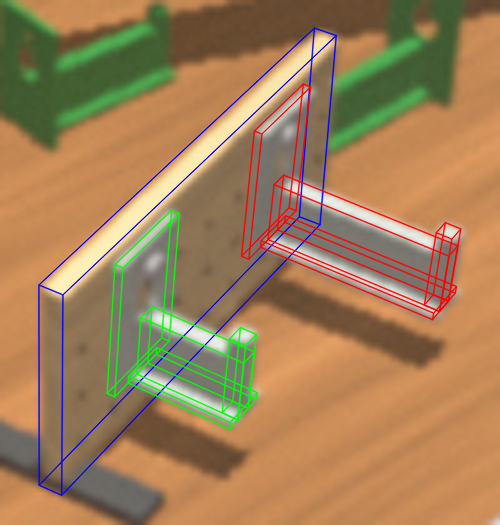

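View pics/ov_scene_t_1.png

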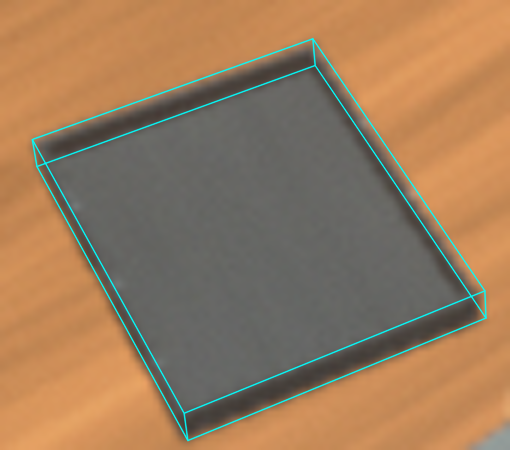

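```bash
cat >> h.py <<'E'
from scipy.spatial.transform import Rotation as Ro
BO=(0.4780,0.1301,0.2642); TR=(0.4965,-0.2863,-0.2206)
B=T(BO[0],BO[1],0,BO[2]); LB=B@T(0,.09,.05,0,np.deg2rad(2)); SB=B@T(0,-.09,.05,0,np.deg2rad(2)); TRM=T(TR[0],TR[1],0,TR[2])
def pt(M,*X): return M[:3,:3]@np.array(X)+M[:3,3]
def delta(target,yaw=None):
    s=sensors.state(); R=Ro.from_rotvec(s['tcp_rot']).as_matrix(); off=R.T@(np.array(target)-s['ee_pos'])*1000
    tw=None
    if yaw is not None:
        y=R[:,1]; a=np.arctan2(y[1],y[0]); d=(yaw+np.pi/2-a+np.pi/2)%np.pi-np.pi/2; tw=-d
    print('pos',s['ee_pos'].round(4),'t',round(s['time_s'],2),'F',s['contact_force'].round(1),'w',round(s['width'],3),'tilt',R[:,2].round(3)); print('offset',off.round(1),'twist',tw)
E
python3 - <<'E'
from h import *
G=pt(LB,.07,0,.05);print('grip',G,'tcp_to_tips',ctrl.tcp_to_tips)
delta([G[0],G[1],.20],BO[2])
t=load('top0');s=load('scene0')
print('jar',atz(t,(310,91),.085),atz(s,(275,260),.085)); print('tape',atz(t,(354,100),.045))
print(sensors.state()['time_s'])
E
```

```text
grip [0.52371205 0.23570129 0.09752658] tcp_to_tips 0.017
pos [0.2685 0.592  0.2396] t 1.3 F [ 0.  -0.2  0.4] w 0.999 tilt [ 0.  0. -1.]
offset [-379.6 -219.1   39.6] twist -0.6899518375677012
jar [ 0.74108423 -0.10976914  0.085     ] [ 0.73985779 -0.10589323  0.085     ]
tape [ 0.72487392 -0.24107952  0.045     ]
1.3
```

Candidates for the long bracket in the scene image: the green look-alikes at (241,150) and (312,148), the grey long one at (297,182), and the grey short one at (262,205). I choose the grey one at (297,182), which is at top (186,170). The close crop and the overlay match the 145 mm arm on the board's left (+y) screw. The tray overlay also fits.

move_arm:
  rows:
    - {"fingers": 0, "offset": [-32, -18, 0], "twist": -0.06}
    - {"fingers": 0, "offset": [-64, -37, 0], "twist": -0.12}
    - {"fingers": 0, "offset": [-96, -55, 0], "twist": -0.18}
    - {"fingers": 0, "offset": [-128, -74, 0], "twist": -0.25}
    - {"fingers": 0, "offset": [-160, -92, 0], "twist": -0.32}
    - {"fingers": 0, "offset": [-192, -111, 0], "twist": -0.4}
    - {"fingers": 0, "offset": [-224, -130, 0], "twist": -0.48}
    - {"fingers": 0, "offset": [-256, -148, 0], "twist": -0.55}

```text
time_s: 1.97
ee_pos: [0.4413, 0.3497, 0.2399]
tcp_rot: [-0.201, 3.135, 0.001]
contact_force: [0.9, -0.1, -0.7]
width: 0.998
```

Run:
```python
from h import *
G=pt(LB,.07,0,.05)
delta([G[0],G[1],.20],BO[2]);print(sensors.state()['joint_pos'].round(2))
```

```text
pos [0.4413 0.3497 0.2399] t 1.97 F [ 0.9 -0.1 -0.7] w 0.998 tilt [ 0.  0. -1.]
offset [ -67.1 -123.6   39.9] twist -0.13618101478341949
[-0.76  0.14  0.05  1.67 -0.01  1.33  0.99]
```

move_arm:
  rows:
    - {"fingers": 0, "offset": [-16, -30, 0], "twist": -0.04}
    - {"fingers": 0, "offset": [-32, -60, 10], "twist": -0.08}
    - {"fingers": 0, "offset": [-50, -92, 25], "twist": -0.11}
    - {"fingers": 0, "offset": [-62, -114, 36], "twist": -0.13}
    - {"fingers": 0, "offset": [-67, -124, 40], "twist": -0.136}
    - {"fingers": 0, "offset": [-67, -124, 40], "twist": -0.136}

```text
time_s: 2.47
ee_pos: [0.5238, 0.2323, 0.1983]
tcp_rot: [0.398, -3.115, 0.004]
contact_force: [0.7, -0.9, -1.1]
width: 0.998
```

Run:
```python
from h import *
G=pt(LB,.07,0,.05)
delta([G[0],G[1],G[2]-.014],BO[2])
p=shot('top','top1'); im=cropim(p,(140,130,270,230),6); draw(im,p,LB,bracket(.145),(0,0,255),(140,130),6); cv2.imwrite('pics/t1c.png',im)
p=shot('scene','scene1'); im=cropim(p,(230,110,360,240),4.5); draw(im,p,LB,bracket(.145),(0,0,255),(230,110),4.5); cv2.imwrite('pics/s1c.png',im)
```

```text
pos [0.5238 0.2323 0.1983] t 2.47 F [ 0.7 -0.9 -1.1] w 0.998 tilt [-0.001 -0.003 -1.   ]
offset [ -1.    3.6 114.7] twist -0.010333465591910063
```

View pics/t1c.png

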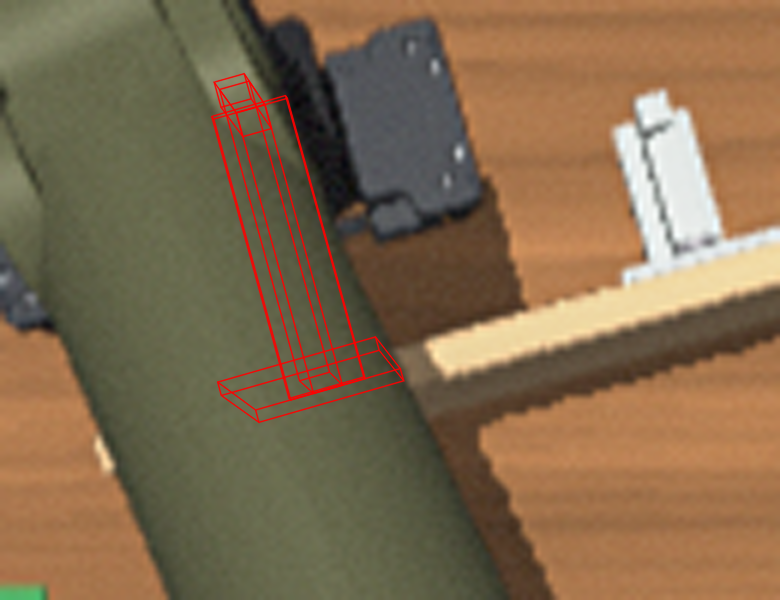

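View pics/s1c.png

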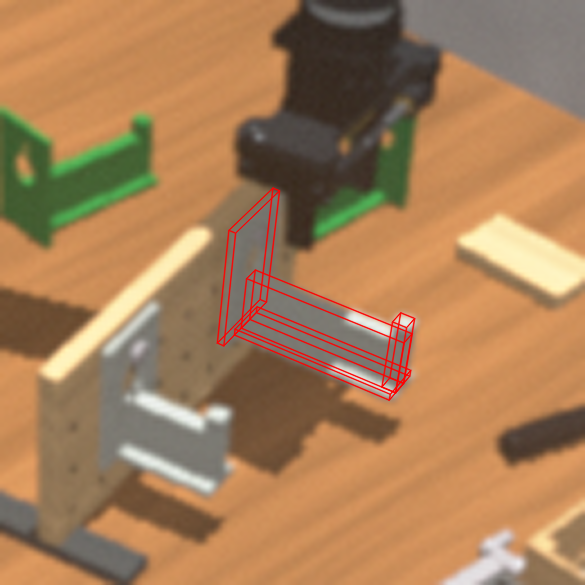

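Run:
```python
from h import *
G=pt(LB,.07,0,.05)
delta([G[0],G[1],G[2]-.014],BO[2])
```

```text
pos [0.5222 0.2372 0.1997] t 2.57 F [0.5 0.6 0.3] w 1.003 tilt [-0.     0.001 -1.   ]
offset [ -1.1  -1.9 116.2] twist -0.004731748418864701
```

move_arm:
  rows:
    - {"fingers": 0, "offset": [0, 0, 20], "twist": 0}
    - {"fingers": 0, "offset": [0, 0, 45], "twist": 0}
    - {"fingers": 0, "offset": [0, 0, 65], "twist": 0}
    - {"fingers": 0, "offset": [0, 0, 75], "twist": 0}
    - {"fingers": 0, "offset": [0, 0, 75], "twist": 0}

```text
time_s: 2.98
ee_pos: [0.5201, 0.238, 0.1226]
tcp_rot: [0.411, -3.111, 0.001]
contact_force: [-0.2, -0.2, -0.6]
width: 1.001
```

Run:
```python
from h import *
G=pt(LB,.07,0,.05)
delta([G[0],G[1],G[2]-.014],BO[2])
p=shot('scene','scene2'); im=cropim(p,(230,110,360,240),4.5); draw(im,p,LB,bracket(.145),(0,0,255),(230,110),4.5); cv2.imwrite('pics/s2c.png',im)
```

```text
pos [0.5201 0.238  0.1226] t 2.98 F [-0.2 -0.2 -0.6] w 1.001 tilt [-0.004 -0.001 -1.   ]
offset [-3.  -3.1 39.1] twist -0.0012194312828677223
```

View pics/s2c.png

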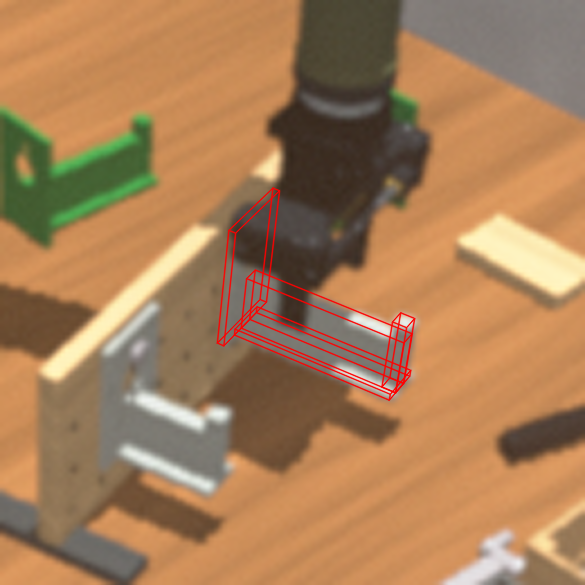

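move_arm:
  rows:
    - {"fingers": 0, "offset": [-1, -1, 15], "twist": 0}
    - {"fingers": 0, "offset": [-2, -2, 30], "twist": 0}
    - {"fingers": 0, "offset": [-2, -2, 39], "twist": 0}
    - {"fingers": 0, "offset": [-2, -2, 41], "twist": 0}
    - {"fingers": 0, "offset": [-2, -2, 41], "twist": 0}
    - {"fingers": 0, "offset": [-2, -2, 41], "twist": 0}

```text
time_s: 3.53
ee_pos: [0.5254, 0.2359, 0.0847]
tcp_rot: [-0.408, 3.113, 0.001]
contact_force: [-0.4, -0.4, -0.3]
width: 0.998
```

Run:
```python
from h import *
G=pt(LB,.07,0,.05)
delta([G[0],G[1],G[2]-.014],BO[2])
```

```text
pos [0.5254 0.2359 0.0847] t 3.53 F [-0.4 -0.4 -0.3] w 0.998 tilt [ 0.001  0.001 -1.   ]
offset [1.7 0.3 1.2] twist -0.0037265193907287664
```

move_arm:
  rows:
    - {"fingers": 180, "offset": [1, 0, 1], "twist": 0}
    - {"fingers": 180, "offset": [1, 0, 1], "twist": 0}
    - {"fingers": 180, "offset": [1, 0, 1], "twist": 0}
    - {"fingers": 195, "offset": [1, 0, 1], "twist": 0}
    - {"fingers": 200, "offset": [1, 0, 1], "twist": 0}
    - {"fingers": 205, "offset": [1, 0, 1], "twist": 0}
  squeeze: 10

```text
time_s: 4.03
ee_pos: [0.5239, 0.235, 0.0827]
tcp_rot: [-0.407, 3.115, 0.0]
contact_force: [-0.8, -0.2, -0.3]
width: 0.633
```

move_arm:
  rows:
    - {"fingers": 230, "offset": [0, 0, 0], "twist": 0}
    - {"fingers": 255, "offset": [0, 0, 0], "twist": 0}
    - {"fingers": 255, "offset": [0, 0, 0], "twist": 0}
    - {"fingers": 255, "offset": [0, 0, 0], "twist": 0}

```text
time_s: 4.37
ee_pos: [0.5239, 0.235, 0.0826]
tcp_rot: [-0.408, 3.115, 0.0]
contact_force: [0.7, -0.4, -0.6]
width: 0.324
```

Run:
```python
from h import *
G=pt(LB,.07,0,.05)
delta([G[0],G[1],G[2]-.014],BO[2])
p=shot('scene','scene3'); im=cropim(p,(230,110,360,240),4.5); draw(im,p,LB,bracket(.145),(0,0,255),(230,110),4.5); cv2.imwrite('pics/s3c.png',im)
```

```text
pos [0.5239 0.235  0.0826] t 4.37 F [ 0.7 -0.4 -0.6] w 0.324 tilt [ 0.  0. -1.]
offset [-0.   0.7 -1. ] twist -0.0039735365157798075
```

View pics/s3c.png

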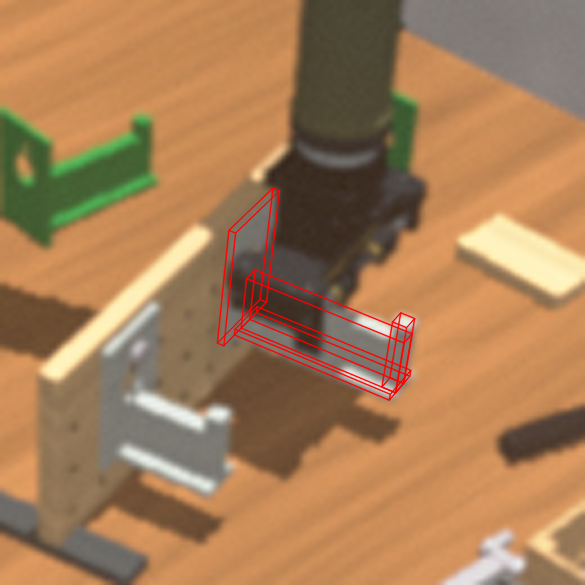

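Fingers sit around the rib mid-arm and are still closing. Width is 0.32 and should reach about 0.16.

move_arm:
  rows:
    - {"fingers": 255, "offset": [0, 0, 0], "twist": 0}
    - {"fingers": 255, "offset": [0, 0, 0], "twist": 0}
    - {"fingers": 255, "offset": [0, 0, 0], "twist": 0}
    - {"fingers": 255, "offset": [0, 0, 0], "twist": 0}
    - {"fingers": 255, "offset": [0, 0, 0], "twist": 0}

```text
time_s: 4.83
ee_pos: [0.5238, 0.2358, 0.0827]
tcp_rot: [-0.408, 3.115, 0.001]
contact_force: [-0.4, 3.2, -1.2]
width: 0.161
```

move_arm:
  rows:
    - {"fingers": 255, "offset": [0, 0, 0], "twist": 0}
    - {"fingers": 255, "offset": [0, 0, 0], "twist": 0}
    - {"fingers": 255, "offset": [0, 0, 0], "twist": 0}
  squeeze: 45

```text
time_s: 5.08
ee_pos: [0.5238, 0.2353, 0.0826]
tcp_rot: [-0.408, 3.115, 0.001]
contact_force: [0.8, 3.7, -0.7]
width: 0.158
```

move_arm:
  rows:
    - {"fingers": 255, "offset": [0, 0, -4], "twist": 0}
    - {"fingers": 255, "offset": [0, 0, -9], "twist": 0}
    - {"fingers": 255, "offset": [0, 0, -14], "twist": 0}
    - {"fingers": 255, "offset": [0, 0, -19], "twist": 0}
    - {"fingers": 255, "offset": [0, 0, -23], "twist": 0}
    - {"fingers": 255, "offset": [0, 0, -26], "twist": 0}
    - {"fingers": 255, "offset": [0, 0, -27], "twist": 0}
    - {"fingers": 255, "offset": [0, 0, -27], "twist": 0}

```text
time_s: 5.75
ee_pos: [0.5238, 0.2348, 0.1099]
tcp_rot: [0.407, -3.115, 0.0]
contact_force: [1.8, -0.8, -3.8]
width: 0.153
```

Run:
```python
from h import *
delta([.5238,.2353,.0826+.0265],BO[2])
L=LB.copy();L[2,3]+=.0265
p=shot('scene','scene4'); im=cropim(p,(230,110,360,240),4.5); draw(im,p,L,bracket(.145),(0,0,255),(230,110),4.5); cv2.imwrite('pics/s4c.png',im)
```

```text
pos [0.5238 0.2348 0.1099] t 5.75 F [ 1.8 -0.8 -3.8] w 0.153 tilt [-0. -0. -1.]
offset [-0.1  0.5  0.8] twist -0.004167439727180922
```

View pics/s4c.png

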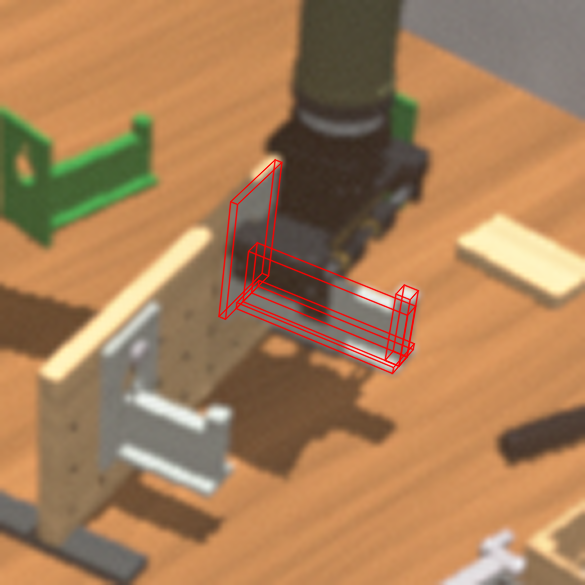

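move_arm:
  rows:
    - {"fingers": 255, "offset": [-3, 0, 0], "twist": 0}
    - {"fingers": 255, "offset": [-6, 0, 0], "twist": 0}
    - {"fingers": 255, "offset": [-9, 0, 0], "twist": 0}
    - {"fingers": 255, "offset": [-12, 0, 0], "twist": 0}
    - {"fingers": 255, "offset": [-12, 0, 0], "twist": 0}

```text
time_s: 6.22
ee_pos: [0.5361, 0.2382, 0.1094]
tcp_rot: [-0.407, 3.115, -0.0]
contact_force: [0.4, 0.0, -4.2]
width: 0.157
```

Free, with no pull resistance. Continuing out.

move_arm:
  rows:
    - {"fingers": 255, "offset": [-6, 0, 0], "twist": 0}
    - {"fingers": 255, "offset": [-14, 0, 0], "twist": 0}
    - {"fingers": 255, "offset": [-22, 0, 0], "twist": 0}
    - {"fingers": 255, "offset": [-30, 0, 0], "twist": 0}
    - {"fingers": 255, "offset": [-36, 0, 0], "twist": 0}
    - {"fingers": 255, "offset": [-38, 0, 0], "twist": 0}
    - {"fingers": 255, "offset": [-38, 0, 0], "twist": 0}

```text
time_s: 6.8
ee_pos: [0.5728, 0.2479, 0.1094]
tcp_rot: [-0.407, 3.115, -0.0]
contact_force: [0.3, 0.2, -5.0]
width: 0.154
```

Run:
```python
from h import *
delta([.5238,.2353,.0826+.0265],BO[2])
L=LB.copy();L[2,3]+=.0265;L[:3,3]+=B[:3,0]*.050
p=shot('scene','scene5'); im=cropim(p,(230,110,360,240),4.5); draw(im,p,L,bracket(.145),(0,0,255),(230,110),4.5); cv2.imwrite('pics/s5c.png',im)
print(sensors.state()['joint_pos'].round(2))
```

```text
pos [0.5728 0.2479 0.1094] t 6.8 F [ 0.3  0.2 -5. ] w 0.154 tilt [ 0. -0. -1.]
offset [50.6  0.4  0.3] twist -0.004329750155447565
[-0.57  0.36  0.15  1.68 -0.06  1.11  1.42]
```

View pics/s5c.png

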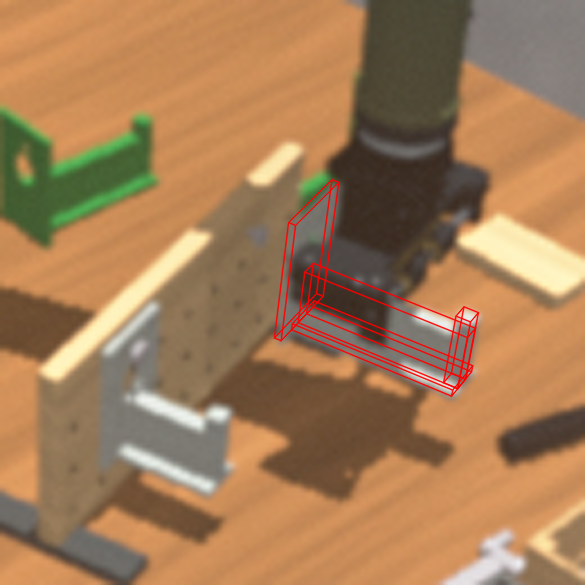

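move_arm:
  rows:
    - {"fingers": 255, "offset": [0, 0, -10], "twist": 0}
    - {"fingers": 255, "offset": [0, 0, -30], "twist": 0}
    - {"fingers": 255, "offset": [0, 0, -55], "twist": 0}
    - {"fingers": 255, "offset": [0, 0, -80], "twist": 0}
    - {"fingers": 255, "offset": [0, 0, -102], "twist": 0}
    - {"fingers": 255, "offset": [0, 0, -116], "twist": 0}
    - {"fingers": 255, "offset": [0, 0, -120], "twist": 0}
    - {"fingers": 255, "offset": [0, 0, -120], "twist": 0}
  squeeze: 55

```text
time_s: 7.52
ee_pos: [0.5727, 0.2482, 0.2317]
tcp_rot: [-0.407, 3.112, 0.002]
contact_force: [0.6, -0.0, -5.6]
width: 0.155
```

Run:
```python
from h import *
delta([TR[0],TR[1],.23],TR[2])
```

```text
pos [0.5727 0.2482 0.2317] t 7.52 F [ 0.6 -0.  -5.6] w 0.155 tilt [ 0.003  0.002 -1.   ]
offset [ 211.2 -496.9    0.6] twist 0.4809213477211369
```

move_arm:
  rows:
    - {"fingers": 255, "offset": [6, -15, 0], "twist": 0.02}
    - {"fingers": 255, "offset": [17, -40, 0], "twist": 0.05}
    - {"fingers": 255, "offset": [30, -70, 0], "twist": 0.08}
    - {"fingers": 255, "offset": [43, -102, 0], "twist": 0.11}
    - {"fingers": 255, "offset": [57, -134, 0], "twist": 0.14}
    - {"fingers": 255, "offset": [71, -166, 0], "twist": 0.17}
    - {"fingers": 255, "offset": [84, -198, 0], "twist": 0.2}
    - {"fingers": 255, "offset": [98, -230, 0], "twist": 0.23}

```text
time_s: 8.18
ee_pos: [0.5349, -0.0016, 0.228]
tcp_rot: [0.044, -3.139, 0.0]
contact_force: [1.1, 0.4, -4.7]
width: 0.158
```

Run:
```python
from h import *
delta([TR[0],TR[1],.23],TR[2])
print(sensors.state()['joint_pos'].round(2))
```

```text
pos [ 0.5349 -0.0016  0.228 ] t 8.18 F [ 1.1  0.4 -4.7] w 0.158 tilt [-0.003 -0.    -1.   ]
offset [  46.4 -283.5   -1.9] twist 0.24883505555086471
[-0.36  0.08  0.33  1.76 -0.03  1.3   1.58]
```

move_arm:
  rows:
    - {"fingers": 255, "offset": [5, -32, 0], "twist": 0.03}
    - {"fingers": 255, "offset": [11, -66, 0], "twist": 0.06}
    - {"fingers": 255, "offset": [17, -100, 0], "twist": 0.09}
    - {"fingers": 255, "offset": [23, -134, 0], "twist": 0.12}
    - {"fingers": 255, "offset": [28, -168, 0], "twist": 0.15}
    - {"fingers": 255, "offset": [33, -200, 0], "twist": 0.18}
    - {"fingers": 255, "offset": [38, -230, 0], "twist": 0.21}
    - {"fingers": 255, "offset": [42, -255, 0], "twist": 0.23}

```text
time_s: 8.85
ee_pos: [0.5, -0.2584, 0.2281]
tcp_rot: [-0.32, -3.123, 0.0]
contact_force: [0.3, -0.8, -5.2]
width: 0.154
```

Run:
```python
from h import *
delta([TR[0],TR[1],.23],TR[2])
print(sensors.state()['joint_pos'].round(2))
```

```text
pos [ 0.5    -0.2584  0.2281] t 8.85 F [ 0.3 -0.8 -5.2] w 0.154 tilt [-0.003  0.    -1.   ]
offset [ -2.2 -28.   -1.9] twist 0.016613055333436266
[-0.08  0.15  0.56  1.71 -0.08  1.31  1.87]
```

move_arm:
  rows:
    - {"fingers": 255, "offset": [-1, -14, 0], "twist": 0.008}
    - {"fingers": 255, "offset": [-2, -24, 10], "twist": 0.016}
    - {"fingers": 255, "offset": [-2, -28, 35], "twist": 0.016}
    - {"fingers": 255, "offset": [-2, -28, 65], "twist": 0.016}
    - {"fingers": 255, "offset": [-2, -28, 95], "twist": 0.016}
    - {"fingers": 255, "offset": [-2, -28, 120], "twist": 0.016}
    - {"fingers": 255, "offset": [-2, -28, 138], "twist": 0.016}
    - {"fingers": 255, "offset": [-2, -28, 142], "twist": 0.016}

```text
time_s: 9.52
ee_pos: [0.4961, -0.28, 0.0823]
tcp_rot: [-0.334, -3.115, -0.006]
contact_force: [-0.1, 0.6, -5.7]
width: 0.158
```

Run:
```python
from h import *
p=shot('scene','scene6')
delta([TR[0],TR[1],.04],TR[2])
z=sensors.state()['ee_pos'];L=T(z[0],z[1],z[2]-.035,TR[2]);L[:3,3]-=L[:3,0]*.07
c=(120,190,240,310)
im=cropim(p,c,5); draw(im,p,L,bracket(.145),(0,0,255),c,5); draw(im,p,TRM,[box(-.105,.105,-.08,.08,0,.02)],(255,255,0),c,5);cv2.imwrite('pics/s6c.png',im)
```

```text
pos [ 0.4968 -0.2807  0.0836] t 9.57 F [ 0.1 -0.1 -4.5] w 0.155 tilt [-0.006  0.003 -1.   ]
offset [-1.2 -5.7 43.6] twist 0.0067264864771641175
```

View pics/s6c.png

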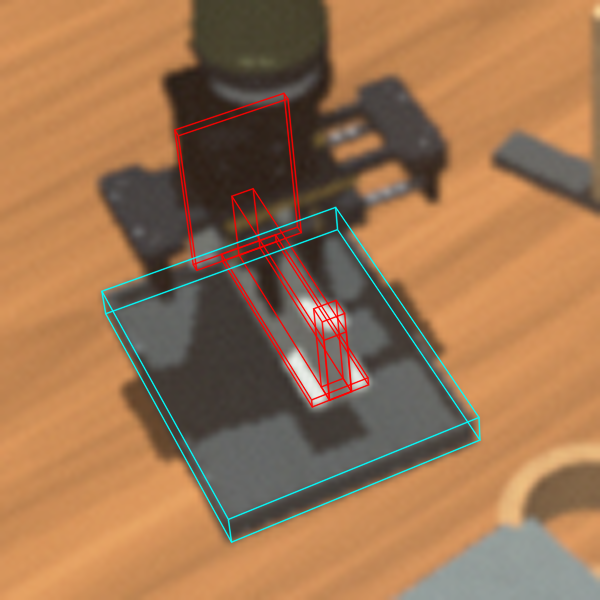

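move_arm:
  rows:
    - {"fingers": 255, "offset": [0, -2, 8], "twist": 0}
    - {"fingers": 255, "offset": [0, -4, 18], "twist": 0}
    - {"fingers": 255, "offset": [0, -4, 26], "twist": 0}
    - {"fingers": 255, "offset": [0, -4, 32], "twist": 0}
    - {"fingers": 255, "offset": [0, -4, 35], "twist": 0}
    - {"fingers": 255, "offset": [0, -4, 36], "twist": 0}
    - {"fingers": 255, "offset": [0, -4, 36], "twist": 0}
  squeeze: 40

```text
time_s: 10.15
ee_pos: [0.498, -0.2874, 0.0515]
tcp_rot: [-0.338, -3.123, -0.0]
contact_force: [0.5, 0.2, -4.8]
width: 0.162
```

move_arm:
  rows:
    - {"fingers": 255, "offset": [0, 0, 1], "twist": 0}
    - {"fingers": 255, "offset": [0, 0, 2], "twist": 0}
    - {"fingers": 255, "offset": [0, 0, 3], "twist": 0}
    - {"fingers": 255, "offset": [0, 0, 4], "twist": 0}
    - {"fingers": 255, "offset": [0, 0, 4], "twist": 0}

```text
time_s: 10.57
ee_pos: [0.4979, -0.2874, 0.0474]
tcp_rot: [-0.338, -3.123, -0.0]
contact_force: [0.3, 0.2, -5.4]
width: 0.159
```

move_arm:
  rows:
    - {"fingers": 255, "offset": [0, 0, 1], "twist": 0}
    - {"fingers": 255, "offset": [0, 0, 2], "twist": 0}
    - {"fingers": 255, "offset": [0, 0, 3], "twist": 0}
    - {"fingers": 255, "offset": [0, 0, 3], "twist": 0}

```text
time_s: 10.9
ee_pos: [0.4978, -0.2874, 0.0443]
tcp_rot: [-0.338, -3.123, -0.0]
contact_force: [0.7, 0.3, -5.2]
width: 0.156
```

move_arm:
  rows:
    - {"fingers": 255, "offset": [0, 0, 1], "twist": 0}
    - {"fingers": 255, "offset": [0, 0, 2], "twist": 0}
    - {"fingers": 255, "offset": [0, 0, 2], "twist": 0}
    - {"fingers": 255, "offset": [0, 0, 2], "twist": 0}

```text
time_s: 11.23
ee_pos: [0.4979, -0.2875, 0.0425]
tcp_rot: [-0.338, -3.123, -0.0]
contact_force: [0.3, 0.7, -4.6]
width: 0.158
```

move_arm:
  rows:
    - {"fingers": 255, "offset": [0, 0, 1], "twist": 0}
    - {"fingers": 255, "offset": [0, 0, 2], "twist": 0}
    - {"fingers": 255, "offset": [0, 0, 2], "twist": 0}
    - {"fingers": 255, "offset": [0, 0, 2], "twist": 0}

```text
time_s: 11.57
ee_pos: [0.4979, -0.2878, 0.041]
tcp_rot: [0.339, 3.123, -0.0]
contact_force: [-2.9, 0.4, -0.5]
width: 0.161
```

The weight is coming off, so the floor is reached. I'll ease the grip, settle 1 mm more, then release gently.

move_arm:
  rows:
    - {"fingers": 255, "offset": [0, 0, 0.5], "twist": 0}
    - {"fingers": 255, "offset": [0, 0, 1], "twist": 0}
    - {"fingers": 255, "offset": [0, 0, 2], "twist": 0}
    - {"fingers": 255, "offset": [0, 0, 2], "twist": 0}
    - {"fingers": 255, "offset": [0, 0, 2], "twist": 0}
  squeeze: 6

```text
time_s: 11.98
ee_pos: [0.4985, -0.2876, 0.0395]
tcp_rot: [0.338, 3.122, 0.0]
contact_force: [-1.7, 1.2, 6.7]
width: 0.162
```

Run:
```python
from h import *
p=shot('scene','scene7')
delta([TR[0],TR[1],.04],TR[2])
z=sensors.state()['ee_pos'];L=T(z[0],z[1],.005,TR[2]);L[:3,3]-=L[:3,0]*.07
c=(120,190,240,310)
im=cropim(p,c,5); draw(im,p,L,bracket(.145),(0,0,255),c,5);cv2.imwrite('pics/s7c.png',im)
```

```text
pos [ 0.4985 -0.2877  0.0396] t 12.03 F [-1.6  0.8  5.5] w 0.163 tilt [ 0.001 -0.    -1.   ]
offset [ 2.3  0.9 -0.4] twist 0.005016469150467717
```

View pics/s7c.png

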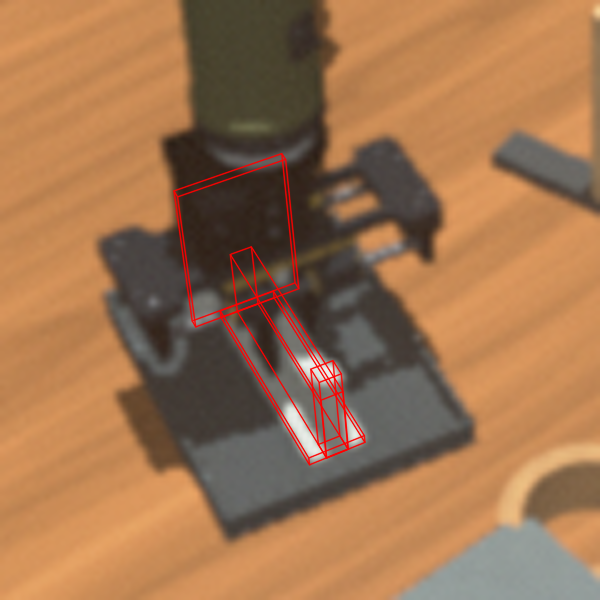

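move_arm:
  rows:
    - {"fingers": 200, "offset": [0, 0, 0], "twist": 0}
    - {"fingers": 180, "offset": [0, 0, 0], "twist": 0}
    - {"fingers": 160, "offset": [0, 0, 0], "twist": 0}
    - {"fingers": 140, "offset": [0, 0, 0], "twist": 0}
    - {"fingers": 120, "offset": [0, 0, 0], "twist": 0}
    - {"fingers": 100, "offset": [0, 0, 0], "twist": 0}
    - {"fingers": 100, "offset": [0, 0, 0], "twist": 0}
    - {"fingers": 100, "offset": [0, 0, 0], "twist": 0}

```text
time_s: 12.7
ee_pos: [0.4979, -0.2875, 0.0385]
tcp_rot: [0.338, 3.123, 0.0]
contact_force: [-0.7, 0.1, 0.9]
width: 0.586
```

move_arm:
  rows:
    - {"fingers": 100, "offset": [0, 0, -3], "twist": 0}
    - {"fingers": 100, "offset": [0, 0, -10], "twist": 0}
    - {"fingers": 100, "offset": [0, 0, -25], "twist": 0}
    - {"fingers": 100, "offset": [0, 0, -50], "twist": 0}
    - {"fingers": 100, "offset": [0, 0, -80], "twist": 0}
    - {"fingers": 100, "offset": [0, 0, -115], "twist": 0}
    - {"fingers": 100, "offset": [0, 0, -150], "twist": 0}
    - {"fingers": 100, "offset": [0, 0, -180], "twist": 0}

```text
time_s: 13.37
ee_pos: [0.498, -0.288, 0.2218]
tcp_rot: [0.339, 3.121, -0.001]
contact_force: [-0.2, 0.9, -0.2]
width: 0.604
```

move_arm:
  rows:
    - {"fingers": 100, "offset": [20, 10, 0], "twist": 0}
    - {"fingers": 100, "offset": [50, 10, 0], "twist": 0}
    - {"fingers": 100, "offset": [80, 10, 0], "twist": 0}
    - {"fingers": 100, "offset": [80, 10, 0], "twist": 0}
    - {"fingers": 100, "offset": [80, 10, 0], "twist": 0}

```text
time_s: 13.78
ee_pos: [0.4211, -0.2606, 0.2195]
tcp_rot: [0.34, 3.121, 0.002]
contact_force: [0.8, 0.2, -0.3]
width: 0.611
```

Run:
```python
from h import *
L=T(.4985,-.2877,.005,TR[2]);L[:3,3]-=L[:3,0]*.07
p=shot('scene','scene8');c=(120,130,290,300)
im=cropim(p,c,3.5); draw(im,p,L,bracket(.145),(0,0,255),c,3.5);draw(im,p,SB,bracket(.085),(0,255,0),c,3.5);cv2.imwrite('pics/s8c.png',im)
p=shot('top','top8');c=(230,60,430,230)
im=cropim(p,c,3.5); draw(im,p,L,bracket(.145),(0,0,255),c,3.5);draw(im,p,SB,bracket(.085),(0,255,0),c,3.5);cv2.imwrite('pics/t8c.png',im)
print(sensors.state()['contact_force'],sensors.state()['joint_pos'].round(2))
```

```text
[ 0.48767411 -0.14663589  0.49327353] [-0.08 -0.01  0.58  1.87  0.01  1.28  1.85]
```

View pics/s8c.png

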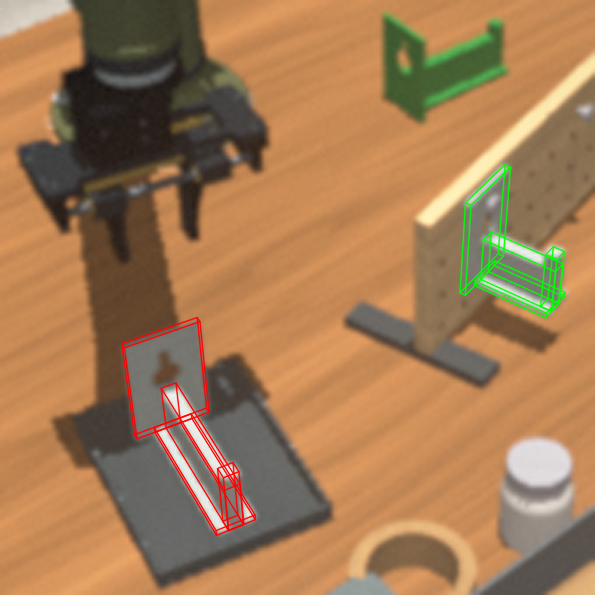

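View pics/t8c.png

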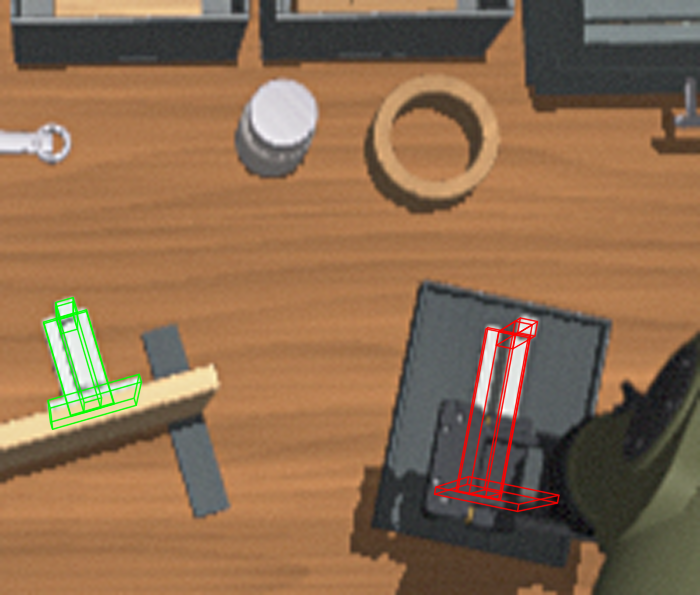

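The scene crop shows the bracket upright on the tray floor, with its plate at about (167,238) in the full image and the upright model overlaid on it. The short bracket is on its screw at about (265,205). The jar and tape look untouched, and the gripper is well clear. Handing in.

```bash
python3 -c "
from cell import ctrl
print(ctrl.close_job())"
```

```text
the job is handed in; nothing more can be done
None
```

The long grey bracket is off the board's left (+y) screw and standing upright on the tray floor. I handed the job in at about 14 s of the 48 s allowed; the hand-in gives no verdict.

I pinched it at the rib and lifted it 27 mm. It then came 50 mm straight off the board without catching. I carried it over the board to the tray, lowered it until the wrist force showed the floor, eased the grip, opened the fingers and backed away.

**Last checks:**
- **Long bracket:** the scene image matches an upright model standing on the tray floor. By the arm's reading at release, the grip point is about 2–3 mm from the tray centre.
- **Other objects:** the short bracket still matches its hung outline, and the jar and tape look unmoved by eye. I did not measure the jar and tape again.
- **Robot:** it is clear of everything, and the contact force is within sensor noise.

In the top image the gripper partly hid the bracket's plate, so I judged uprightness mainly from the scene camera. No check failed or disagreed.

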